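Wind a drawing panel down in the nipping press with its folding crank

TASK

A freshly glued drawing panel lies between its pressing boards in the small blue nipping press. First fold the red crank handle up until it stands upright at its stop; then wind the screw down with it, clockwise seen from above, until the platen clamps the stack firmly. Go by the feel of the handle so that you do not crush the panel, let go with the press holding and the handle standing, and leave everything else on the desk where it is.

Things in the scene. Friction and masses are not known exactly. Their poses are not given: they have to be found in the camera images.
- press: the blue nipping press, fixed to the desk: base 190 x 270 mm and 30 mm high on rubber feet, two steel columns 105 mm left and right of the middle, a crosshead across them with its top 165 mm above the desk (column nuts up to 180 mm). Origin: on the desk under the middle of the press, on the axis of the upright screw; x is across the crosshead, y along it, z up
- spindle: the upright screw with all that it carries (crank arm, handle, brass thrust foot). Origin: on the screw's axis, level with the top of the crank arm. The arm is 16 mm wide and 10 mm thick, its handle hinge 70 mm from the axis. The screw sinks 8 mm for each clockwise turn (1.27 mm per rad) and holds by itself when let go
- platen: the dark steel pressing plate, 150 x 180 x 16 mm, below the screw; light springs keep it with its thrust pad up against the screw's foot with about 10 N, so it sinks with the screw. Origin: centre of its underside. It starts 3.5 to 10.5 mm over the stack (boards and panel with cork faces), whose height differs every time and is not measured: feel for it at the crank
- thrust_pad: the brass thrust pad, a loose disc 51 mm across and 16 mm thick in a rimmed seat on the middle of the platen, that the screw's foot presses on. Origin: centre of its underside
- crank (a joint): angle of the crank in rad, growing clockwise from above (screw down); at 0 the arm points along the press's -x. Turning freely takes 3 to 4 N at the handle. Once the platen meets the stack, the push needed along the handle's circle climbs by about 1 N per 0.1 rad; 11 to 15 N is firmly clamped, over 19 N crushes the panel. These hold while it moves: at rest, friction hides part of the load
- hinge (a point): centre of the handle's hinge pin at the end of the crank arm, 12 mm above the top of the arm and 70 mm from the screw's axis; the pin is level and square to the arm. Two cheeks of the arm, 23 mm apart over their outsides, reach 6 mm above the pin and 9 mm inwards from it
- handle (a joint): how far the handle is folded out, in rad: 0 lying flat over the arm, pointing from the hinge inwards to the screw's axis; 1.571 standing upright on its stop. It stays where it is left (stiff hinge, about 2 N at its middle moves it)
- grip (a point): a point on the axis of the handle, 40 mm from the hinge pin. The handle is a red plastic sleeve, 18 mm in diameter, from 12 to 64 mm from the pin, that spins freely about its own length, so the crank can be wound without turning the hand
- glue_jar: white glue jar with orange cap, 54 mm across, 75 mm high, beside the press on its left; origin under its centre
- glue_brush: glue brush, 170 mm long, lying in front of the press; origin under its middle
- eraser: white eraser 44 x 22 x 13 mm lying behind the press; origin under its centre
- palette_knife: palette knife, 190 mm long, lying on the right of the press; origin under its middle
- pencil_cup: terracotta cup with pencils, 74 mm across, 165 mm high with its pencils; origin under its centre
- water_cup: white mug, 72 mm across, 88 mm high; origin under its centre
- mannequin: wooden jointless artist's figure on a round foot, 246 mm high; origin under its foot

How it is judged:
By the outcome, as a careful person would: the job done as asked, in the order asked, and still so for the second after the job is handed in, with the robot touching nothing.
It also fails if it takes over 64 s, if anything falls off the work surface, if the arm or the gripper's body presses on something with over 40 N, if the wrist force passes 120 N, or if a joint passes its speed limit or range.

ROBOT

A 7-joint arm with a two-finger parallel gripper is mounted at the origin on the work surface. World frame = base frame: x ahead of the robot, y to its left, z up, the work surface at z = 0. Lengths are in m, angles in rad, forces in N, time in s.
With the tool pointing down it reaches from about 0.4 to 0.75 m from the base axis. Payload 19.5 kg.
Tool frame: the origin (TCP) lies between the finger pads; the fingertips stand 22 mm ahead of it and the grasp point (between the pads) lies 3 mm ahead of it (manip.tip_reach is the distance from the TCP to the fingertips, in m); z points along the fingers, y is the direction in which the jaws open and shut (so a half turn about z gives the same grasp; the last joint's range is limited). The gripper opens to 85 mm and grips with 20 to 120 N. Pads are 22 mm wide; open, the fingers measure 114 mm over their backs; the gripper's body (76 mm by 85 mm) begins 54 mm behind the grasp point. The pads swing forward as they close: fully open they stand 13 mm farther back than shut.
Start: joints at [-1.186, 0.707, -0.028, 1.485, 0.022, 0.951, -0.075], TCP at [0.238, 0.523, 0.253] pointing down, gripper open.
Joint ranges: [-2.71, 2.71], [-0.32, 2.16], [-1.57, 1.52], [0, 2.45], [-1.46, 4.6], [0, 2.02], [-2.83, 2.83]. Speed limits (rad/s): [1.89, 1.89, 2.57, 2.57, 3.01, 3.01, 3.01].

INTERFACE

Orientations are given as a unit quaternion [x, y, z, w].
In Python, from plant import manip gives the robot as it stands.
- The arm moves only by the tool apply_moves, never from a script. Its argument "targets" is a list of rows, each an object of numbers: "x", "y", "z": the shift along the tool's x, y, z in cm; "ax", "ay", "az": the turn, a rotation vector about the tool's x, y, z in rad. A call has 1 to 5 rows; each row is the pose to reach, as a shift and turn from the pose commanded when the call began, along the tool's axes at that moment; what a row does not reach only later rows make up. A row lasts 1/10 s, in which the tool goes at most 50 mm and 8.59 degrees, less where a joint would pass 70% of its speed; a pose out of reach is approached as far as the arm can. A call with a gripper value outside its range is refused whole. "hand" is the closure, from 0 (fully open) to 1 (shut), set as the call begins (left out, the last holds). The fingers move at their own pace and stop on an object; the grip force is fixed at half the most. Time passes only in rows, so rows that repeat a pose let the fingers close. It gives the time, the measured TCP pose, the force and the opening at its end, in the units of the state.
- manip.read_state(): the state, without advancing time (a new reading comes with each control period).
- manip.capture(name): name is "side" or "top"; returns a dict with "frame" (480x640x3 uint8, red, green, blue), "vfov" (degrees; the focal length in pixels is half the picture's height over the tangent of half this angle, whatever the lens; pixels are square), "cx", "cy" (the principal point, pixels), "k1" (the pictures are not rectified: a ray, as slopes to the right and down, at radius r is drawn at 1 + k1 r^2 times it, then the intrinsics apply), "view" (4x4, takes a point from world to camera coordinates). Camera axes: x right, y up, looking along -z (the intrinsics and any distortion apply to the point x, -y, -z); pixel columns grow to the right and rows downward; lengths in m; the calibration is good to about 2 mm. A picture is of the moment at which its call begins. There is no depth.
- manip.job_done(): hands the job in, once; it reports no verdict.
The state is a dict: "time_s": time; "qpos": joint angles; "qvel": joint speeds; "effort": joint torques, N m; "ee_pos": TCP position; "tool_rot": TCP orientation; "force": force on the tool from outside, world axes, zero at the start; "wrist_torque": the same for the moment, N m; "gripper_width": finger opening in m.
Only numpy, scipy, OpenCV 4.12 (cv2) and the standard library are available. Lean on these libraries where they do the work, as an engineer would, in place of code of your own. Each camera call takes 0.05 s, during which the arm holds its last target. There are 200 camera calls.

## Working session

There is one attempt and no reset: what is moved stays moved. The work goes in short steps, Python scripts to look and compute and a tool call to move; the robot and the scene stay as the last step left them, time stands still between calls to the robot, and variables do not carry over. Pictures are saved under pics/ and viewed, on a budget of 10 in all, crops included, one or two more only if the job needs it, and the job is handed in when it is done.

Besides the shell and the picture viewer there is one more tool, called after ">>>" by a JSON object that holds its "fn" and its "kwargs". apply_moves: Moves the arm, as the interface text tells. Its arguments: {"type":"object","properties":{"targets":{"type":"array"},"hand":{"type":"number"}},"required":["targets"]}

```bash
ls; mkdir -p pics; cat > h.py <<'E'
import numpy as np, cv2
from plant import manip
def grab(n,name):
    c=manip.capture(n); cv2.imwrite('pics/%s.png'%name,c['frame'][:,:,::-1]); return c
def ray(c,u,v):
    f=240/np.tan(np.radians(c['vfov'])/2)
    d=np.array([(u-c['cx'])/f,(v-c['cy'])/f]); p=d.copy()
    for _ in range(30): p=d/(1+c['k1']*(p@p))
    V=np.array(c['view']); R=V[:3,:3]; o=-R.T@V[:3,3]
    w=R.T@np.array([p[0],-p[1],-1.]); return o,w/np.linalg.norm(w)
def onz(c,u,v,z):
    o,w=ray(c,u,v); return o+w*(z-o[2])/w[2]
def proj(c,P):
    f=240/np.tan(np.radians(c['vfov'])/2); V=np.array(c['view']); q=V[:3,:3]@np.array(P)+V[:3,3]
    s=np.array([q[0],-q[1]])/-q[2]; s=s*(1+c['k1']*(s@s)); return s*f+[c['cx'],c['cy']]
def tri(c1,p1,c2,p2):
    A=np.zeros((3,3));b=np.zeros(3);L=[]
    for c,p in((c1,p1),(c2,p2)):
        o,w=ray(c,*p);M=np.eye(3)-np.outer(w,w);A+=M;b+=M@o;L.append((o,w))
    X=np.linalg.solve(A,b);return X,[np.linalg.norm(np.cross(X-o,w)) for o,w in L]
E
python3 - <<'E'
from h import *
for n in('side','top'):
    c=grab(n,n+'0'); V=np.array(c['view']); print(n,c['vfov'],c['cx'],c['cy'],c['k1'],-V[:3,:3].T@V[:3,3])
    h=cv2.cvtColor(c['frame'],cv2.COLOR_RGB2HSV)
    m=((h[...,0]<6)|(h[...,0]>174))&(h[...,1]>150)&(h[...,2]>80)
    k,l,s,ce=cv2.connectedComponentsWithStats(m.astype('uint8'))
    print([(list(s[i]),ce[i].round(1)) for i in range(1,k) if s[i][4]>30])
s=manip.read_state();print(s); print(manip.tip_reach)
E
```

```text
pics
side 44.74976590028827 312.6578056595145 234.61162607387172 -0.14221068037463389 [-0.00593217 -0.86322349  0.90949552]
[([np.int32(282), np.int32(211), np.int32(24), np.int32(9), np.int32(189)], array([293.6, 215.4])), ([np.int32(474), np.int32(303), np.int32(20), np.int32(19), np.int32(232)], array([482.5, 312.2]))]
top 48.710699271994514 319.3361280108338 237.1867261093242 -0.05309792478420221 [0.29946223 0.03797413 1.39758397]
[([np.int32(416), np.int32(141), np.int32(20), np.int32(17), np.int32(309)], array([425.6, 149. ])), ([np.int32(314), np.int32(239), np.int32(19), np.int32(21), np.int32(149)], array([323.1, 249. ]))]
{'time_s': 0.1, 'qpos': array([-1.18568984,  0.70704546, -0.02764117,  1.48491687,  0.02203595,
        0.95093292, -0.07550442]), 'qvel': array([ 0.00215866, -0.00111849,  0.00114666, -0.00231181,  0.00036902,
       -0.00158764,  0.00236477]), 'effort': array([ 1.09109766e-03, -8.84303212e+01,  1.23695791e+00, -2.36457735e+01,
        1.71402883e-02,  5.08942350e-03, -4.38783150e-05]), 'ee_pos': array([0.23793974, 0.52322882, 0.25287964]), 'tool_rot': array([ 2.11770767e-01,  9.77319238e-01, -4.92434315e-04, -8.40143027e-05]), 'force': array([ 0.48043963, -0.53393525, -0.9289162 ]), 'wrist_torque': array([ 0.01772695, -0.01600879,  0.03002803]), 'gripper_width': 0.08535414809564495}
0.022
```

View pics/side0.png

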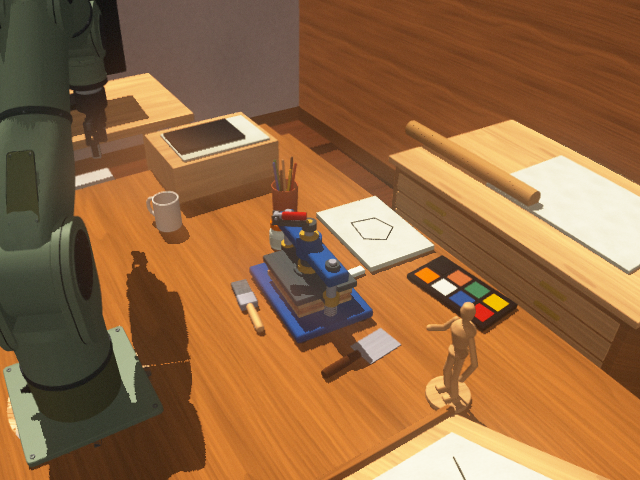

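View pics/top0.png

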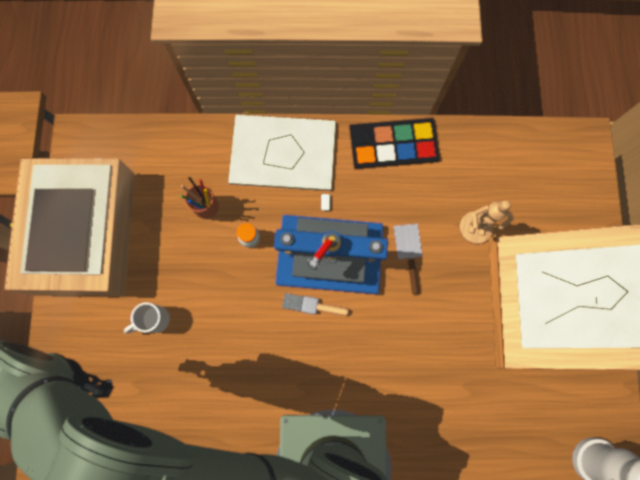

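The side view shows the press at about (310,270), with the red handle at (294,215). The top view shows the press at about (331,255), the handle lying from (331,240) to (316,260), with its hinge at the lower left (314,262). I'll zoom in on both.

```bash
python3 - <<'E'
from h import *
a=cv2.imread('pics/top0.png')[210:300,270:395]; b=cv2.imread('pics/side0.png')[195:345,240:380]
a=cv2.resize(a,(625,450)[:2],interpolation=cv2.INTER_CUBIC)[:, 0:625]
b=cv2.resize(b,(560,600),interpolation=cv2.INTER_CUBIC)
a2=cv2.resize(a,(400,288)); 
cv2.imwrite('pics/z0.png',a)
cv2.imwrite('pics/z1.png',b)
c=manip.capture('top')
# column nuts (top z .18)
h=cv2.cvtColor(c['frame'],cv2.COLOR_RGB2HSV)
m=((h[...,0]>105)&(h[...,0]<125)&(h[...,1]>150)).astype('uint8'); m[:, :270]=0;m[:,395:]=0;m[:210]=0;m[300:]=0
cnt=max(cv2.findContours(m,0,2)[0],key=cv2.contourArea); print(cv2.minAreaRect(cnt))
for p in cv2.boxPoints(cv2.minAreaRect(cnt)): print(p,onz(c,*p,.03),onz(c,*p,.165))
for p in((289,239),(376.5,246.5)): print(onz(c,*p,.18))
E
```

```text
((329.73974609375, 254.14744567871094), (111.88713836669922, 68.51595306396484), 5.024075031280518)
[271.011   283.37457] [0.46026077 0.1612876  0.03      ] [0.44438767 0.14911481 0.165     ]
[277.01123 215.12187] [0.64236002 0.14952439 0.03      ] [0.60851113 0.13851279 0.165     ]
[388.4685  224.92032] [ 0.6171846  -0.14631666  0.03      ] [ 0.58582088 -0.12812454  0.165     ]
[382.46826 293.17303] [ 0.43625609 -0.12696144  0.03      ] [ 0.42275259 -0.11067996  0.165     ]
[0.54723246 0.10795891 0.18      ]
[ 0.53038064 -0.09692832  0.18      ]
```

View pics/z0.png

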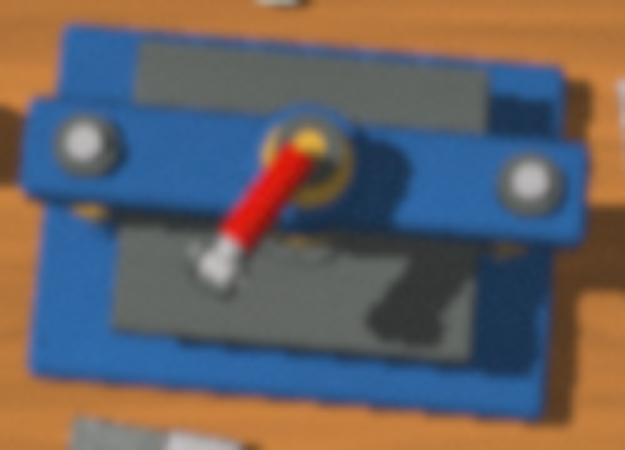

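View pics/z1.png

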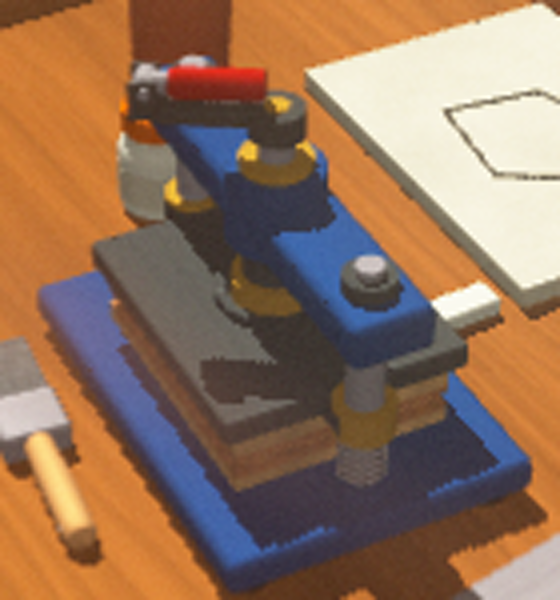

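```bash
python3 - <<'E'
from h import *
t=manip.capture('top');s=manip.capture('side')
T=lambda x,y:(270+x/5,210+y/5); S=lambda x,y:(240+x/4,195+y/4)
for n,a,b in(('hinge',(216,263),(147,80)),('red in',(233,240),(172,82)),('red out',(300,157),(266,84)),('boss',(308,150),(278,104)),('nutR',(530,183),(370,268)),('nutL',(84,144),(193,65))):
    X,r=tri(t,T(*a),s,S(*b)); print(n,X.round(4),np.round(r,4))
st=manip.read_state(); 
from scipy.spatial.transform import Rotation as R
print(R.from_quat(st['tool_rot']).as_matrix().round(3))
E
```

```text
hinge [0.4863 0.0495 0.2265] [0.0022 0.0022]
red in [0.4971 0.0419 0.2258] [0.0024 0.0024]
red out [0.5357 0.0114 0.2282] [0.0035 0.0035]
boss [0.5412 0.0076 0.2158] [0.0033 0.0033]
nutR [ 0.5326 -0.097   0.1787] [0.0024 0.0024]
nutL [0.5502 0.1122 0.1796] [0.0026 0.0026]
[[-0.91   0.414 -0.   ]
 [ 0.414  0.91  -0.   ]
 [ 0.    -0.001 -1.   ]]
```

Measured: axis ≈ (0.541, 0.0075); hinge (0.486, 0.0495, 0.2265), 69 mm from the axis (70 given). The nuts come out at z 0.179 (0.18 given). Next I'll go above the handle with the jaws square to it.

```bash
cat >> h.py <<'E'
from scipy.spatial.transform import Rotation as R
AX=np.array([.541,.0075]); HG=np.array([.4863,.0495,.2265]); D=np.array([.793,-.609,0]); UP=np.array([0,0,1.])
def rot(phi):  # tool frame for handle fold phi; phi=0 pointing down
    z=-UP*np.cos(phi)+D*np.sin(phi); y=np.array([.609,.793,0]); return R.from_matrix(np.c_[np.cross(y,z),y,z])
def delta(pos,r):
    s=manip.read_state(); q=R.from_quat(s['tool_rot'])
    return (q.inv().apply(np.array(pos)-s['ee_pos'])*100).round(2),(q.inv()*r).as_rotvec().round(3)
E
python3 - <<'E'
from h import *
g=HG+.042*D
print(delta([*g[:2],.30],rot(0)))
E
```

```text
(array([-46.31, -33.8 ,  -4.67]), array([-0.001,  0.   ,  0.228]))
```

>>> {"fn": "apply_moves", "kwargs": {"targets": [{"x": -4.0,"y": -2.9,"z": -2,"az": 0.1},{"x": -8,"y": -5.8,"z": -4,"az": 0.2},{"x": -12,"y": -8.7,"z": -4.7,"az": 0.228},{"x": -16,"y": -11.6,"z": -4.7,"az": 0.228},{"x": -20,"y": -14.5,"z": -4.7,"az": 0.228}], "hand": 0.3}}

```text
invalid input
```

```bash
python3 - <<'E'
from h import *
g=HG+.042*D
print(delta([*g[:2],.30],rot(0)),manip.read_state()['gripper_width'])
E
```

```text
(array([-46.31, -33.8 ,  -4.67]), array([-0.001,  0.   ,  0.228])) 0.0852142814342425
```

>>> {"fn": "apply_moves", "kwargs": {"targets": [{"x": -4.0,"y": -2.9,"z": -2.0,"ax": 0,"ay": 0,"az": 0.1},{"x": -8.0,"y": -5.8,"z": -4.0,"ax": 0,"ay": 0,"az": 0.2},{"x": -12,"y": -8.7,"z": -4.7,"ax": 0,"ay": 0,"az": 0.228},{"x": -16,"y": -11.6,"z": -4.7,"ax": 0,"ay": 0,"az": 0.228},{"x": -20,"y": -14.5,"z": -4.7,"ax": 0,"ay": 0,"az": 0.228}], "hand": 0.3}}

```text
time_s: 0.75
ee_pos: [0.3581, 0.3113, 0.3007]
tool_rot: [0.321, 0.947, 0.0, 0.0]
force: [1.5, 0.8, -0.4]
gripper_width: 0.0596
```

```bash
python3 - <<'E'
from h import *
g=HG+.042*D
print(delta([*g[:2],.30],rot(0)),manip.read_state()['gripper_width'])
E
```

```text
(array([-30.31, -12.97,   0.06]), array([0.001, 0.   , 0.   ])) 0.05958318150329701
```

>>> {"fn": "apply_moves", "kwargs": {"targets": [{"x": -4.5,"y": -1.9,"z": 0,"ax": 0,"ay": 0,"az": 0},{"x": -9,"y": -3.8,"z": 0,"ax": 0,"ay": 0,"az": 0},{"x": -13.5,"y": -5.8,"z": 0,"ax": 0,"ay": 0,"az": 0},{"x": -18,"y": -7.7,"z": 0,"ax": 0,"ay": 0,"az": 0},{"x": -22.5,"y": -9.6,"z": 0,"ax": 0,"ay": 0,"az": 0}]}}

```text
time_s: 1.25
ee_pos: [0.4782, 0.0979, 0.3004]
tool_rot: [0.322, 0.947, 0.0, 0.0]
force: [0.9, 0.8, -0.8]
gripper_width: 0.0599
```

>>> {"fn": "apply_moves", "kwargs": {"targets": [{"x": -4.0,"y": -1.7,"z": 0,"ax": 0,"ay": 0,"az": 0},{"x": -7.6,"y": -3.3,"z": 0,"ax": 0,"ay": 0,"az": 0},{"x": -7.6,"y": -3.3,"z": 0,"ax": 0,"ay": 0,"az": 0},{"x": -7.6,"y": -3.3,"z": 0,"ax": 0,"ay": 0,"az": 0}]}}

```text
time_s: 1.65
ee_pos: [0.5177, 0.0269, 0.3001]
tool_rot: [0.322, 0.947, -0.0, -0.0]
force: [-0.6, 1.1, -0.0]
gripper_width: 0.06
```

```bash
python3 - <<'E'
from h import *
g=HG+.042*D
print(delta([*g[:2],.235],rot(0)),manip.read_state()['gripper_width'])
grab('side','s1')
b=cv2.imread('pics/s1.png')[120:270,200:400];cv2.imwrite('pics/s1z.png',cv2.resize(b,None,fx=4,fy=4,interpolation=2))
E
```

```text
(array([-0.33, -0.12,  6.51]), array([-0.   , -0.   , -0.001])) 0.060011012759612854
```

View pics/s1z.png

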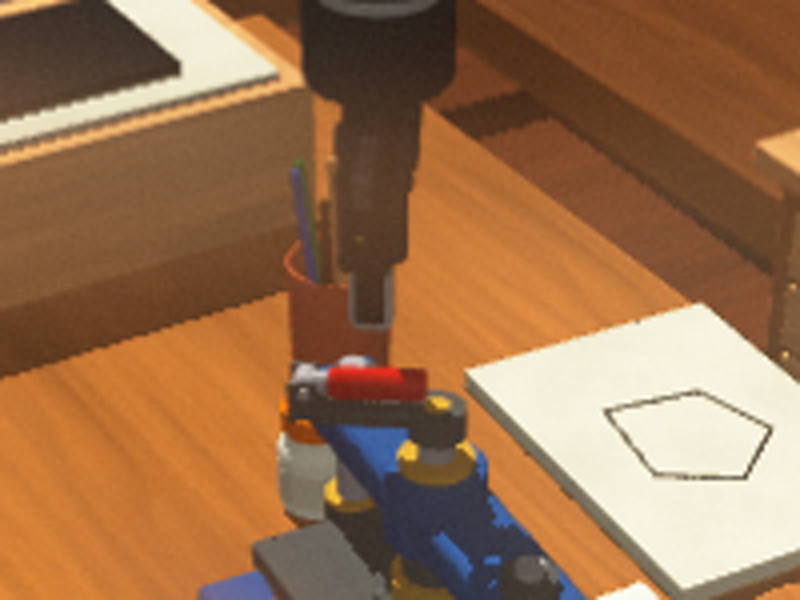

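The fingertips (crop 370,325) sit squarely above the red sleeve (378,383). I'll descend and grip.

>>> {"fn": "apply_moves", "kwargs": {"targets": [{"x": -0.2,"y": -0.1,"z": 2.5,"ax": 0,"ay": 0,"az": 0},{"x": -0.3,"y": -0.1,"z": 5,"ax": 0,"ay": 0,"az": 0},{"x": -0.3,"y": -0.1,"z": 6.5,"ax": 0,"ay": 0,"az": 0},{"x": -0.3,"y": -0.1,"z": 6.5,"ax": 0,"ay": 0,"az": 0}]}}

```text
time_s: 2.1
ee_pos: [0.5186, 0.0259, 0.234]
tool_rot: [0.321, 0.947, -0.0, -0.001]
force: [0.3, 0.3, 1.1]
gripper_width: 0.0599
```

>>> {"fn": "apply_moves", "kwargs": {"targets": [{"x": 0,"y": 0,"z": 0,"ax": 0,"ay": 0,"az": 0},{"x": 0,"y": 0,"z": 0,"ax": 0,"ay": 0,"az": 0},{"x": 0,"y": 0,"z": 0,"ax": 0,"ay": 0,"az": 0},{"x": 0,"y": 0,"z": 0,"ax": 0,"ay": 0,"az": 0},{"x": 0,"y": 0,"z": 0,"ax": 0,"ay": 0,"az": 0}], "hand": 0.82}}

```text
time_s: 2.6
ee_pos: [0.5197, 0.025, 0.2357]
tool_rot: [0.321, 0.947, 0.0, 0.0]
force: [0.8, 0.4, 3.4]
gripper_width: 0.0165
```

```bash
python3 - <<'E'
from h import *
s=manip.read_state();print(s['gripper_width'],s['force'],s['ee_pos'])
p0=s['ee_pos']; q0=R.from_quat(s['tool_rot'])
for a in np.radians([7,14,21,28,35,42,49]):
    r=R.from_rotvec(-a*np.array([.609,.793,0]))
    # sign check: D must go up
    p=HG+r.apply(p0-HG); print((q0.inv().apply(p-p0)*100).round(2),(q0.inv()*r*q0).as_rotvec().round(3),r.apply(D).round(2))
E
```

```text
0.016534885795247718 [0.7529731  0.41258721 3.40084051] [0.51971929 0.0249896  0.23570942]
[ 0.14  0.   -0.5 ] [ 0.    -0.122 -0.   ] [ 0.79 -0.6   0.12]
[ 0.35  0.   -0.98] [ 0.    -0.244 -0.   ] [ 0.77 -0.59  0.24]
[ 0.6   0.   -1.42] [ 0.    -0.366 -0.   ] [ 0.74 -0.57  0.36]
[ 0.92  0.   -1.84] [ 0.    -0.489 -0.   ] [ 0.7  -0.54  0.47]
[ 1.28  0.   -2.21] [ 0.    -0.611 -0.   ] [ 0.65 -0.5   0.57]
[ 1.68  0.   -2.54] [ 0.    -0.733 -0.001] [ 0.59 -0.45  0.67]
[ 2.12  0.   -2.81] [ 0.    -0.855 -0.001] [ 0.52 -0.4   0.75]
```

Width 16.5 mm is suspicious: the sleeve is 18 mm and the arm 16 mm, so the tips may be on the arm. I'll reopen, raise 5 mm and regrip.

>>> {"fn": "apply_moves", "kwargs": {"targets": [{"x": 0,"y": 0,"z": 0,"ax": 0,"ay": 0,"az": 0},{"x": 0,"y": 0,"z": 0,"ax": 0,"ay": 0,"az": 0},{"x": 0,"y": 0,"z": -0.6,"ax": 0,"ay": 0,"az": 0},{"x": 0,"y": 0,"z": -0.6,"ax": 0,"ay": 0,"az": 0}], "hand": 0.6}}

```text
time_s: 3.0
ee_pos: [0.5197, 0.0247, 0.242]
tool_rot: [0.322, 0.947, 0.0, 0.0]
force: [-0.1, 0.2, -0.1]
gripper_width: 0.0339
```

>>> {"fn": "apply_moves", "kwargs": {"targets": [{"x": 0,"y": 0,"z": 0,"ax": 0,"ay": 0,"az": 0},{"x": 0,"y": 0,"z": 0,"ax": 0,"ay": 0,"az": 0},{"x": 0,"y": 0,"z": 0,"ax": 0,"ay": 0,"az": 0},{"x": 0,"y": 0,"z": 0,"ax": 0,"ay": 0,"az": 0}], "hand": 0.9}}

```text
time_s: 3.4
ee_pos: [0.5197, 0.0249, 0.2414]
tool_rot: [0.321, 0.947, 0.0, 0.0]
force: [2.7, 1.8, 3.5]
gripper_width: 0.0156
```

>>> {"fn": "apply_moves", "kwargs": {"targets": [{"x": 0.07,"y": 0,"z": -0.25,"ax": 0,"ay": -0.061,"az": 0},{"x": 0.17,"y": 0,"z": -0.5,"ax": 0,"ay": -0.122,"az": 0},{"x": 0.28,"y": 0,"z": -0.75,"ax": 0,"ay": -0.183,"az": 0},{"x": 0.42,"y": 0,"z": -0.98,"ax": 0,"ay": -0.244,"az": 0}]}}

```text
time_s: 3.8
ee_pos: [0.5157, 0.0279, 0.251]
tool_rot: [0.319, 0.94, -0.039, 0.116]
force: [-1.4, 3.1, -0.6]
gripper_width: 0.0158
```

```bash
python3 - <<'E'
from h import *
c=grab('side','s2')
b=cv2.imread('pics/s2.png')[120:270,200:400];cv2.imwrite('pics/s2z.png',cv2.resize(b,None,fx=4,fy=4,interpolation=2))
E
```

```text
(no output)
```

View pics/s2z.png

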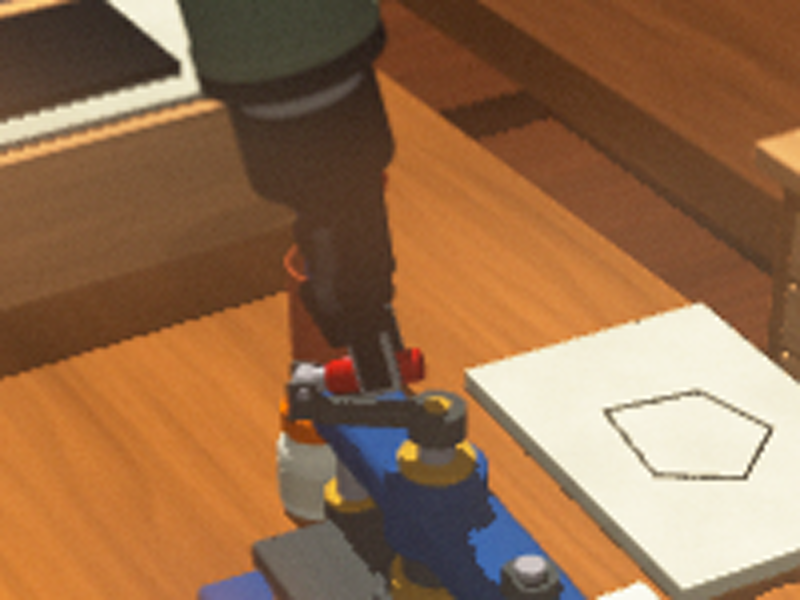

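The sleeve is held between the tips (crop 378,365) and is lifting about its hinge. I'll continue.

>>> {"fn": "apply_moves", "kwargs": {"targets": [{"x": 0.17,"y": 0,"z": -0.5,"ax": 0,"ay": -0.122,"az": 0},{"x": 0.42,"y": 0,"z": -0.98,"ax": 0,"ay": -0.244,"az": 0},{"x": 0.7,"y": 0,"z": -1.42,"ax": 0,"ay": -0.366,"az": 0},{"x": 1.03,"y": 0,"z": -1.84,"ax": 0,"ay": -0.489,"az": 0},{"x": 1.4,"y": 0,"z": -2.2,"ax": 0,"ay": -0.611,"az": 0}]}}

```text
time_s: 4.35
ee_pos: [0.5046, 0.0402, 0.2697]
tool_rot: [0.304, 0.886, -0.122, 0.327]
force: [-7.6, 0.3, -27.3]
gripper_width: 0.0151
```

>>> {"fn": "apply_moves", "kwargs": {"targets": [{"x": 0.17,"y": 0,"z": -0.5,"ax": 0,"ay": -0.122,"az": 0},{"x": 0.3,"y": 0,"z": -0.75,"ax": 0,"ay": -0.183,"az": 0},{"x": 0.3,"y": 0,"z": -0.75,"ax": 0,"ay": -0.183,"az": 0}]}}

```text
time_s: 4.65
ee_pos: [0.5075, 0.0615, 0.289]
tool_rot: [0.298, 0.854, -0.16, 0.396]
force: [-6.7, -1.3, 1.1]
gripper_width: 0.0153
```

```bash
python3 - <<'E'
from h import *
s=manip.read_state();p=s['ee_pos'];q=R.from_quat(s['tool_rot']);print(p,s['force'],q.as_matrix()[:,2], s['qpos'].round(2))
v=q.apply([0,0,1])
print('angle',np.degrees(np.arctan2(v@D,-v[2])))
g=p+.014*v-HG; print('grasp rel hinge along D, up',g@D,g[2], g@[.609,.793,0])
c=manip.capture('top')
h=cv2.cvtColor(c['frame'],cv2.COLOR_RGB2HSV)
for n in('top','side'):
    c=grab(n,n+'3');h=cv2.cvtColor(c['frame'],cv2.COLOR_RGB2HSV)
    m=((h[...,0]<6)|(h[...,0]>174))&(h[...,1]>150)&(h[...,2]>80)
    k,l,t,ce=cv2.connectedComponentsWithStats(m.astype('uint8'));print(n,[(t[i].tolist(),ce[i].round(1).tolist()) for i in range(1,k) if t[i][4]>10])
E
```

```text
[0.50746487 0.06151511 0.28901267] [-6.73951837 -1.29125345  1.13746156] [ 0.58115511 -0.50885577 -0.63507838] [-1.17  0.89  1.13  2.19  0.16  0.    0.31]
angle 50.51231581875187
grasp rel hinge along D, up 0.020257027558171367 0.05362156907372237 0.021722998604558695
top [([416, 141, 20, 17, 310], [425.6, 149.0]), ([306, 241, 10, 12, 49], [310.5, 245.2])]
side [([279, 197, 8, 10, 21], [283.6, 203.0]), ([280, 199, 4, 5, 11], [281.5, 201.3]), ([475, 303, 20, 19, 232], [482.5, 312.3])]
```

Joint 6 has reached its limit and the tool drifted sideways. I'll look before going on.

```bash
python3 - <<'E'
import cv2
b=cv2.imread('pics/side3.png')[120:270,220:360];a=cv2.imread('pics/top3.png')[200:300,270:363]
b=cv2.resize(b,(420,450),interpolation=2);a=cv2.resize(a,(372,450),interpolation=2)[:, :372]
cv2.imwrite('pics/c3.png',cv2.hconcat([b,a]))
E
```

```text
(no output)
```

View pics/c3.png

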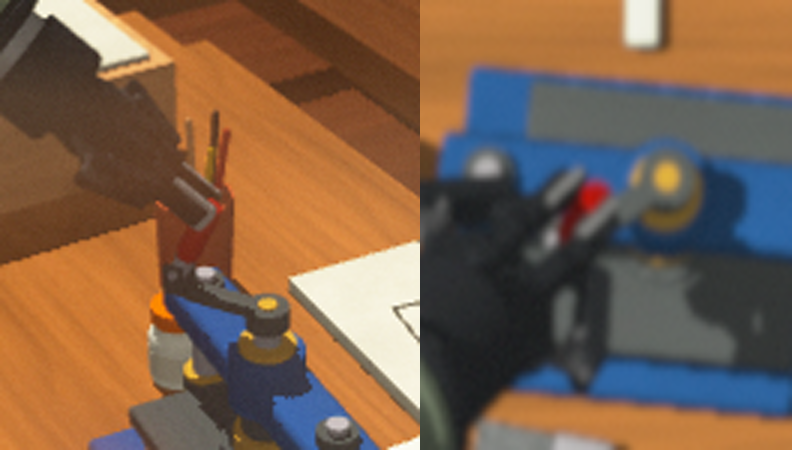

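The handle stands at roughly 60–70°, and the crank was dragged about 25° clockwise with the hand. I'll release, back out and turn the tool down again.

>>> {"fn": "apply_moves", "kwargs": {"targets": [{"x": 0,"y": 0,"z": 0,"ax": 0,"ay": 0,"az": 0},{"x": 0,"y": 0,"z": 0,"ax": 0,"ay": 0,"az": 0},{"x": 0,"y": 0,"z": 0,"ax": 0,"ay": 0,"az": 0},{"x": 0,"y": 0,"z": -2,"ax": 0,"ay": 0,"az": 0},{"x": 0,"y": 0,"z": -4,"ax": 0,"ay": 0.1,"az": 0}], "hand": 0.4}}

```text
time_s: 5.3
ee_pos: [0.4839, 0.0821, 0.3135]
tool_rot: [0.305, 0.873, -0.145, 0.352]
force: [0.4, 0.2, -1.0]
gripper_width: 0.0513
```

>>> {"fn": "apply_moves", "kwargs": {"targets": [{"x": 1,"y": 0,"z": -3,"ax": 0,"ay": 0.14,"az": 0},{"x": 2,"y": 0,"z": -5,"ax": 0,"ay": 0.28,"az": 0},{"x": 3,"y": 0,"z": -7,"ax": 0,"ay": 0.42,"az": 0},{"x": 4,"y": 0,"z": -8,"ax": 0,"ay": 0.56,"az": 0},{"x": 4,"y": 0,"z": -8,"ax": 0,"ay": 0.7,"az": 0}]}}

```text
time_s: 5.8
ee_pos: [0.4194, 0.1372, 0.345]
tool_rot: [0.335, 0.941, -0.028, 0.035]
force: [-0.7, -0.2, -1.2]
gripper_width: 0.0512
```

```bash
python3 - <<'E'
from h import *
s=manip.read_state();p=s['ee_pos'];q=R.from_quat(s['tool_rot']);print(p,s['force'],q.as_matrix().round(2), s['qpos'].round(2))
for n in('top','side'):
    c=grab(n,n+'4');h=cv2.cvtColor(c['frame'],cv2.COLOR_RGB2HSV)
    m=((h[...,0]<6)|(h[...,0]>174))&(h[...,1]>150)&(h[...,2]>80)
    k,l,t,ce=cv2.connectedComponentsWithStats(m.astype('uint8'));print(n,[(t[i].tolist(),ce[i].round(1).tolist()) for i in range(1,k) if t[i][4]>10])
b=cv2.imread('pics/side4.png')[120:270,220:360];a=cv2.imread('pics/top4.png')[200:300,270:363]
b=cv2.resize(b,(420,450),interpolation=2);a=cv2.resize(a,(372,400),interpolation=2)
cv2.imwrite('pics/c4.png',cv2.hconcat([b,cv2.copyMakeBorder(a,0,50,0,0,0)]))
E
```

```text
[0.41935849 0.1371673  0.34495954] [-0.65362141 -0.19639467 -1.1576283 ] [[-0.77  0.63  0.05]
 [ 0.63  0.77 -0.08]
 [-0.08 -0.03 -1.  ]] [-0.8   0.43  0.57  1.8  -0.18  0.95  0.71]
top [([416, 141, 20, 17, 307], [425.5, 149.0]), ([304, 241, 13, 13, 96], [310.2, 246.8])]
side [([286, 186, 8, 6, 31], [290.0, 188.1]), ([280, 191, 6, 16, 37], [282.2, 200.2]), ([474, 303, 20, 19, 228], [482.4, 312.2])]
```

View pics/c4.png

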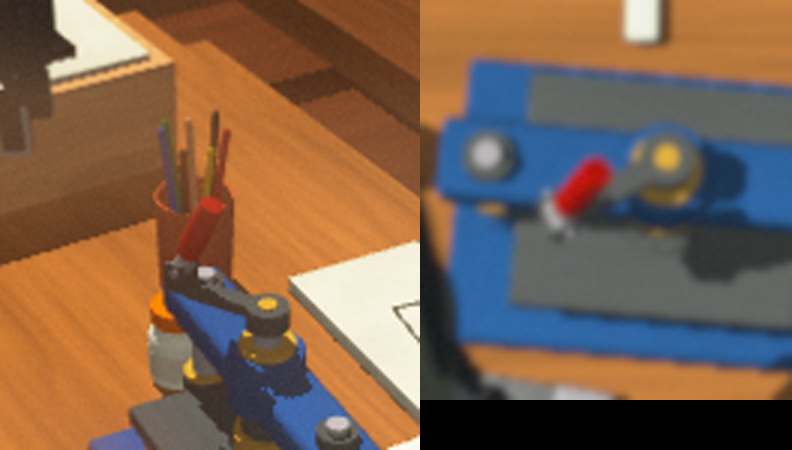

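```bash
python3 - <<'E'
from h import *
t=manip.capture('top');s=manip.capture('side')
H,r1=tri(t,(304.5,252.5),s,(280,208.5));T,r2=tri(t,(315,241.8),s,(291.3,187.8))
print(H,r1,T,r2)
d=T-H;print(np.linalg.norm(d),np.degrees(np.arctan2(d[2],np.hypot(*d[:2]))))
v=H[:2]-AX;print('crank r,ang',np.hypot(*v),np.degrees(np.arctan2(v[1],v[0])),'handle az',np.degrees(np.arctan2(d[1],d[0])))
E
```

```text
[0.50778134 0.06987411 0.22496903] [np.float64(0.0004861377564409819), np.float64(0.0004861377564411727)] [0.52139619 0.04561627 0.28498296] [np.float64(0.0014502858383735075), np.float64(0.0014502858383735693)]
0.06614739906085412 65.13154569877858
crank r,ang 0.07066829915806373 118.03848479295652 handle az -60.6964301337541
```

```bash
cat >> h.py <<'E'
a0=np.radians(118); HG=np.array([.541+.07*np.cos(a0),.0075+.07*np.sin(a0),.225]); D=-np.array([np.cos(a0),np.sin(a0),0])
RT=R.from_matrix(np.c_[-D,np.cross(-UP,-D),-UP])
E
python3 - <<'E'
from h import *
print(HG,D,RT.as_matrix()); g=HG+.05*D; print(delta([*g[:2],.345],RT))
E
```

```text
[0.50813699 0.06930633 0.225     ] [ 0.46947156 -0.88294759 -0.        ] [[-0.46947156  0.88294759 -0.        ]
 [ 0.88294759  0.46947156  0.        ]
 [ 0.         -0.         -1.        ]]
(array([-15.48,  -1.36,   1.34]), array([-0.014,  0.098,  0.393]))
```

>>> {"fn": "apply_moves", "kwargs": {"targets": [{"x": -4,"y": -0.4,"z": 0.3,"ax": 0,"ay": 0.03,"az": 0.1},{"x": -8,"y": -0.7,"z": 0.7,"ax": -0.01,"ay": 0.06,"az": 0.2},{"x": -12,"y": -1.1,"z": 1.0,"ax": -0.01,"ay": 0.1,"az": 0.3},{"x": -15.5,"y": -1.4,"z": 1.3,"ax": -0.014,"ay": 0.1,"az": 0.393},{"x": -15.5,"y": -1.4,"z": 1.3,"ax": -0.014,"ay": 0.1,"az": 0.393}], "hand": 1}}

```text
time_s: 6.5
ee_pos: [0.5328, 0.0234, 0.3444]
tool_rot: [0.517, 0.856, -0.001, -0.0]
force: [-0.3, 1.4, 0.1]
gripper_width: 0.0002
```

```bash
python3 - <<'E'
from h import *
g=HG+.05*D; print(delta([*g[:2],.267],RT),manip.read_state()['qpos'].round(2),manip.read_state()['gripper_width'])
E
```

```text
(array([0.22, 0.  , 7.74]), array([-0.003,  0.001, -0.005])) [-0.41  0.61  0.61  1.48 -0.36  1.16  0.74] 0.00021377187559394806
```

>>> {"fn": "apply_moves", "kwargs": {"targets": [{"x": 0.1,"y": 0,"z": 3,"ax": 0,"ay": 0,"az": 0},{"x": 0.1,"y": 0,"z": 6,"ax": 0,"ay": 0,"az": 0},{"x": 0.2,"y": 0,"z": 7.7,"ax": 0,"ay": 0,"az": 0},{"x": 0.2,"y": 0,"z": 7.7,"ax": 0,"ay": 0,"az": 0}]}}

```text
time_s: 6.9
ee_pos: [0.5291, 0.0294, 0.2665]
tool_rot: [0.513, 0.858, -0.001, -0.003]
force: [-0.3, 0.4, 0.6]
gripper_width: 0.0001
```

>>> {"fn": "apply_moves", "kwargs": {"targets": [{"x": 0.6,"y": 0,"z": 0,"ax": 0,"ay": 0,"az": 0},{"x": 1.2,"y": 0,"z": 0,"ax": 0,"ay": 0,"az": 0},{"x": 1.8,"y": 0,"z": 0,"ax": 0,"ay": 0,"az": 0},{"x": 2.3,"y": 0,"z": 0,"ax": 0,"ay": 0,"az": 0}]}}

```text
time_s: 7.3
ee_pos: [0.5193, 0.0487, 0.2691]
tool_rot: [0.514, 0.858, 0.001, -0.001]
force: [0.9, -1.4, 1.0]
gripper_width: -0.0
```

>>> {"fn": "apply_moves", "kwargs": {"targets": [{"x": 0.2,"y": 0,"z": 0,"ax": 0,"ay": 0,"az": 0},{"x": 0.4,"y": 0,"z": 0,"ax": 0,"ay": 0,"az": 0},{"x": 0.4,"y": 0,"z": 0,"ax": 0,"ay": 0,"az": 0}]}}

```text
time_s: 7.6
ee_pos: [0.5174, 0.0518, 0.2684]
tool_rot: [0.514, 0.858, 0.0, -0.002]
force: [0.0, -0.6, 0.4]
gripper_width: 0.0004
```

```bash
cat > look.py <<'E'
import sys
from h import *
s=manip.read_state();print(s['ee_pos'].round(4),s['force'].round(1),'inward of hinge',(s['ee_pos']-HG)@D)
for n in('top','side'):
    c=grab(n,n+sys.argv[1]);h=cv2.cvtColor(c['frame'],cv2.COLOR_RGB2HSV)
    m=((h[...,0]<6)|(h[...,0]>174))&(h[...,1]>150)&(h[...,2]>80);m[:,400:]=0
    v,u=np.nonzero(m);
    if len(u): print(n,len(u),[u.min(),u.max(),v.min(),v.max()],u.mean(),v.mean())
    print(' expect vertical handle 12/64mm at',proj(c,HG+[0,0,.012]).round(1),proj(c,HG+[0,0,.064]).round(1))
b=cv2.imread('pics/side%s.png'%sys.argv[1])[120:270,220:360];a=cv2.imread('pics/top%s.png'%sys.argv[1])[200:300,270:363]
b=cv2.resize(b,(420,450),interpolation=2);a=cv2.resize(a,(372,400),interpolation=2)
cv2.imwrite('pics/c%s.png'%sys.argv[1],cv2.hconcat([b,cv2.copyMakeBorder(a,0,50,0,0,0)]))
E
python3 look.py 5
```

```text
[0.5174 0.0518 0.2684] [ 0.  -0.6  0.4] inward of hinge 0.01980910683553084
top 7 [np.int64(201), np.int64(202), np.int64(184), np.int64(188)] 201.28571428571428 186.14285714285714
 expect vertical handle 12/64mm at [304.7 251.2] [304.1 246.9]
side 36 [np.int64(275), np.int64(283), np.int64(192), np.int64(222)] 279.6388888888889 200.30555555555554
 expect vertical handle 12/64mm at [279.9 203.9] [279.5 183. ]
```

>>> {"fn": "apply_moves", "kwargs": {"targets": [{"x": 0.1,"y": 0,"z": 0,"ax": 0,"ay": 0,"az": 0},{"x": 0.2,"y": 0,"z": 0,"ax": 0,"ay": 0,"az": 0},{"x": 0.2,"y": 0,"z": 0,"ax": 0,"ay": 0,"az": 0}]}}

```text
time_s: 8.0
ee_pos: [0.5169, 0.0527, 0.2685]
tool_rot: [0.515, 0.857, 0.0, -0.001]
force: [2.5, -5.4, -0.8]
gripper_width: 0.0
```

>>> {"fn": "apply_moves", "kwargs": {"targets": [{"x": 0.1,"y": 0,"z": 0,"ax": 0,"ay": 0,"az": 0},{"x": 0.2,"y": 0,"z": 0,"ax": 0,"ay": 0,"az": 0},{"x": 0.2,"y": 0,"z": 0,"ax": 0,"ay": 0,"az": 0}]}}

```text
time_s: 8.3
ee_pos: [0.5165, 0.0532, 0.2686]
tool_rot: [0.515, 0.857, -0.0, 0.0]
force: [7.8, -13.1, -3.3]
gripper_width: 0.0002
```

Force climbed to 15 N with almost no movement, so the handle is on its stop. I'll back off, rise and check.

>>> {"fn": "apply_moves", "kwargs": {"targets": [{"x": -1.0,"y": 0,"z": 0,"ax": 0,"ay": 0,"az": 0},{"x": -2,"y": 0,"z": -2,"ax": 0,"ay": 0,"az": 0},{"x": -2,"y": 0,"z": -6,"ax": 0,"ay": 0,"az": 0},{"x": -4,"y": 0,"z": -8,"ax": 0,"ay": 0,"az": 0},{"x": -6,"y": 0,"z": -8,"ax": 0,"ay": 0,"az": 0}]}}

```text
time_s: 8.8
ee_pos: [0.5449, 0.0015, 0.3508]
tool_rot: [0.514, 0.858, 0.001, -0.0]
force: [0.7, -0.1, -0.7]
gripper_width: -0.0002
```

```bash
python3 look.py 6; python3 - <<'E'
from h import *
c=[manip.capture(n) for n in('top','side')];
P=[]
for k in c:
    h=cv2.cvtColor(k['frame'],cv2.COLOR_RGB2HSV);m=((h[...,0]<6)|(h[...,0]>174))&(h[...,1]>150)&(h[...,2]>80);m[:,350:]=0;m[:,:265]=0;m[:175]=0;m[300:]=0
    v,u=np.nonzero(m);P.append((u.mean(),v.mean()));print(len(u),P[-1])
print(tri(c[0],P[0],c[1],P[1]))
E
```

```text
[0.5449 0.0015 0.3508] [ 0.7 -0.1 -0.7] inward of hinge 0.07712162929710961
top 7 [np.int64(201), np.int64(202), np.int64(185), np.int64(188)] 201.42857142857142 186.71428571428572
 expect vertical handle 12/64mm at [304.7 251.2] [304.1 246.9]
side 53 [np.int64(275), np.int64(283), np.int64(181), np.int64(222)] 279.9056603773585 192.54716981132074
 expect vertical handle 12/64mm at [279.9 203.9] [279.5 183. ]
0 (np.float64(nan), np.float64(nan))
53 (np.float64(279.66037735849056), np.float64(192.22641509433961))
(array([nan, nan, nan]), [np.float64(nan), np.float64(nan)])<stdin>:6: RuntimeWarning: Mean of empty slice.
  ret = ret.dtype.type(ret / rcount)
```

View pics/c6.png

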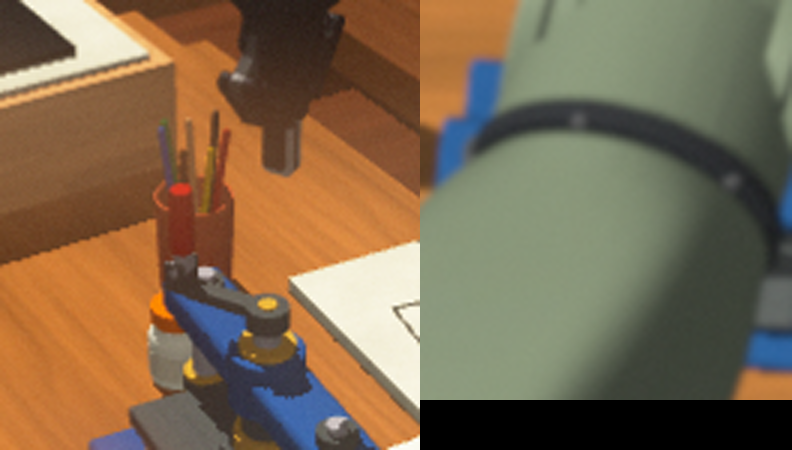

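The side view shows the handle upright: sleeve at crop (181,215), full-frame column 280 against 279.7 predicted for vertical. Next I'll grip it from above.

```bash
python3 - <<'E'
from h import *
print(delta([*HG[:2],.347],RT),delta([*HG[:2],.268],RT))
E
```

```text
(array([7.62, 0.01, 0.12]), array([-0.002, -0.004,  0.001])) (array([7.59, 0.02, 8.02]), array([-0.002, -0.004,  0.001]))
```

>>> {"fn": "apply_moves", "kwargs": {"targets": [{"x": 4,"y": 0,"z": 0,"ax": 0,"ay": 0,"az": 0},{"x": 7.6,"y": 0,"z": 0,"ax": 0,"ay": 0,"az": 0},{"x": 7.6,"y": 0,"z": 0,"ax": 0,"ay": 0,"az": 0},{"x": 7.6,"y": 0,"z": 4,"ax": 0,"ay": 0,"az": 0},{"x": 7.6,"y": 0,"z": 8,"ax": 0,"ay": 0,"az": 0}], "hand": 0.5}}

```text
time_s: 9.5
ee_pos: [0.5079, 0.07, 0.2677]
tool_rot: [0.514, 0.858, 0.001, -0.001]
force: [1.2, 0.6, -0.6]
gripper_width: 0.0425
```

>>> {"fn": "apply_moves", "kwargs": {"targets": [{"x": 0,"y": 0,"z": 0,"ax": 0,"ay": 0,"az": 0},{"x": 0,"y": 0,"z": 0,"ax": 0,"ay": 0,"az": 0},{"x": 0,"y": 0,"z": 0,"ax": 0,"ay": 0,"az": 0},{"x": 0,"y": 0,"z": 0,"ax": 0,"ay": 0,"az": 0},{"x": 0,"y": 0,"z": 0,"ax": 0,"ay": 0,"az": 0}], "hand": 0.85}}

```text
time_s: 10.0
ee_pos: [0.5081, 0.0693, 0.2692]
tool_rot: [0.514, 0.858, 0.001, -0.001]
force: [-2.1, 1.1, -7.4]
gripper_width: 0.0166
```

```bash
cat > wind.py <<'E'
import sys
from h import *
# rows: winding from th0 (rad clockwise past grip) with radius r; world angle = 118deg - th
th0=float(sys.argv[1]); r=.0705
P=lambda th:np.array([r*np.cos(a0-th),r*np.sin(a0-th),-.00127*th])
s=manip.read_state();e=s['ee_pos'];v=e[:2]-AX
print('meas th',((a0-np.arctan2(v[1],v[0]))%(2*np.pi)).round(3),'r',np.hypot(*v).round(4),'z',e[2].round(4),'w',s['gripper_width'].round(4))
al=np.arctan2(v[1],v[0]);tg=np.array([np.sin(al),-np.cos(al)]);print('push',(-s['force'][:2]@tg).round(1),'out',(-s['force'][:2]@v/np.hypot(*v)).round(1),'fz',s['force'][2].round(1))
for st in map(float,sys.argv[2:]):
    print(st); base=th0
    for i in range(1,6):
        th=base+st*i; print('  ',(RT.inv().apply(P(th)-P(base))*100).round(2).tolist())
E
python3 wind.py 0 0.1 0.15; python3 - <<'E'
from h import *
s=manip.read_state();print(s['ee_pos'],s['force'])
E
```

```text
[0.50808415 0.06932744 0.26917627] [-2.11894424  1.12920037 -7.36762103]Traceback (most recent call last):
  File "wind.py", line 7, in <module>
    print('meas th',((a0-np.arctan2(v[1],v[0]))%(2*np.pi)).round(3),'r',np.hypot(*v).round(4),'z',e[2].round(4),'w',s['gripper_width'].round(4))
                                                                                                                    ^^^^^^^^^^^^^^^^^^^^^^^^
AttributeError: 'float' object has no attribute 'round'
```

```bash
sed -i "s/s\['gripper_width'\].round(4)/round(s['gripper_width'],4)/" wind.py; python3 wind.py 0 .1 | head -8; for t in .5 1.1; do echo th0 $t; python3 wind.py $t .12 | tail -5; done
```

```text
meas th 6.283 r 0.07 z 0.2692 w 0.0166
push 1.3 out -2.0 fz -7.4
0.1
   [-0.04, 0.7, 0.01]
   [-0.14, 1.4, 0.03]
   [-0.31, 2.08, 0.04]
   [-0.56, 2.75, 0.05]
   [-0.86, 3.38, 0.06]
th0 .5
   [-0.45, 0.72, 0.02]
   [-0.98, 1.37, 0.03]
   [-1.59, 1.96, 0.05]
   [-2.26, 2.48, 0.06]
   [-2.99, 2.9, 0.08]
th0 1.1
   [-0.78, 0.34, 0.02]
   [-1.59, 0.58, 0.03]
   [-2.42, 0.72, 0.05]
   [-3.26, 0.77, 0.06]
   [-4.11, 0.71, 0.08]
```

>>> {"fn": "apply_moves", "kwargs": {"targets": [{"x": -0.04,"y": 0.7,"z": 0.01,"ax": 0,"ay": 0,"az": 0},{"x": -0.14,"y": 1.4,"z": 0.03,"ax": 0,"ay": 0,"az": 0},{"x": -0.31,"y": 2.08,"z": 0.04,"ax": 0,"ay": 0,"az": 0},{"x": -0.56,"y": 2.75,"z": 0.05,"ax": 0,"ay": 0,"az": 0},{"x": -0.86,"y": 3.38,"z": 0.06,"ax": 0,"ay": 0,"az": 0}]}}

```text
time_s: 10.5
ee_pos: [0.5429, 0.0784, 0.2683]
tool_rot: [0.514, 0.858, 0.001, -0.001]
force: [-2.8, 4.9, -0.9]
gripper_width: 0.0168
```

```bash
python3 wind.py .5 .12 | head -2
```

```text
meas th 0.515 r 0.0709 z 0.2683 w 0.0168
push 2.9 out -4.8 fz -0.9
```

>>> {"fn": "apply_moves", "kwargs": {"targets": [{"x": -0.45,"y": 0.72,"z": 0.02,"ax": 0,"ay": 0,"az": 0},{"x": -0.98,"y": 1.37,"z": 0.03,"ax": 0,"ay": 0,"az": 0},{"x": -1.59,"y": 1.96,"z": 0.05,"ax": 0,"ay": 0,"az": 0},{"x": -2.26,"y": 2.48,"z": 0.06,"ax": 0,"ay": 0,"az": 0},{"x": -2.99,"y": 2.9,"z": 0.08,"ax": 0,"ay": 0,"az": 0}]}}

```text
time_s: 11.0
ee_pos: [0.583, 0.0656, 0.2675]
tool_rot: [0.514, 0.858, 0.001, -0.001]
force: [-0.2, 4.4, 0.8]
gripper_width: 0.0163
```

```bash
python3 wind.py 1.1 .12; python3 wind.py 1.7 .12|tail -5;python3 wind.py 2.3 .12|tail -5
```

```text
meas th 1.115 r 0.0717 z 0.2675 w 0.0163
push 2.7 out -3.5 fz 0.8
0.12
   [-0.78, 0.34, 0.02]
   [-1.59, 0.58, 0.03]
   [-2.42, 0.72, 0.05]
   [-3.26, 0.77, 0.06]
   [-4.11, 0.71, 0.08]
   [-0.83, -0.16, 0.02]
   [-1.64, -0.42, 0.03]
   [-2.4, -0.77, 0.05]
   [-3.13, -1.21, 0.06]
   [-3.79, -1.73, 0.08]
   [-0.6, -0.6, 0.02]
   [-1.12, -1.27, 0.03]
   [-1.55, -1.99, 0.05]
   [-1.9, -2.76, 0.06]
   [-2.15, -3.57, 0.08]
```

>>> {"fn": "apply_moves", "kwargs": {"targets": [{"x": -0.69,"y": 0.39,"z": 0.02,"ax": 0,"ay": 0,"az": 0},{"x": -1.5,"y": 0.63,"z": 0.03,"ax": 0,"ay": 0,"az": 0},{"x": -2.33,"y": 0.77,"z": 0.05,"ax": 0,"ay": 0,"az": 0},{"x": -3.17,"y": 0.82,"z": 0.06,"ax": 0,"ay": 0,"az": 0},{"x": -4.02,"y": 0.76,"z": 0.08,"ax": 0,"ay": 0,"az": 0}]}}

```text
time_s: 11.5
ee_pos: [0.6084, 0.0325, 0.2666]
tool_rot: [0.514, 0.858, 0.001, -0.0]
force: [0.9, 3.7, 7.0]
gripper_width: 0.0162
```

```bash
python3 wind.py 1.7 .12 | head -2
```

```text
meas th 1.704 r 0.0719 z 0.2666 w 0.0162
push 3.1 out -2.1 fz 7.0
```

>>> {"fn": "apply_moves", "kwargs": {"targets": [{"x": -0.83,"y": -0.16,"z": 0.02,"ax": 0,"ay": 0,"az": 0},{"x": -1.64,"y": -0.42,"z": 0.03,"ax": 0,"ay": 0,"az": 0},{"x": -2.4,"y": -0.77,"z": 0.05,"ax": 0,"ay": 0,"az": 0},{"x": -3.13,"y": -1.21,"z": 0.06,"ax": 0,"ay": 0,"az": 0},{"x": -3.79,"y": -1.73,"z": 0.08,"ax": 0,"ay": 0,"az": 0}]}}

```text
time_s: 12.0
ee_pos: [0.6104, -0.0096, 0.2658]
tool_rot: [0.514, 0.857, 0.001, -0.001]
force: [-2.4, 2.7, 9.5]
gripper_width: 0.0165
```

```bash
python3 wind.py 2.3 .12|head -2; python3 wind.py 2.3 .1 | tail -5; python3 wind.py 2.8 .1|tail -5;python3 wind.py 3.3 .1|tail -5
```

```text
meas th 2.3 r 0.0715 z 0.2658 w 0.0165
push 2.0 out 3.0 fz 9.5
   [-0.5, -0.5, 0.01]
   [-0.95, -1.04, 0.03]
   [-1.34, -1.62, 0.04]
   [-1.68, -2.24, 0.05]
   [-1.95, -2.9, 0.06]
   [-0.2, -0.67, 0.01]
   [-0.34, -1.37, 0.03]
   [-0.4, -2.07, 0.04]
   [-0.4, -2.77, 0.05]
   [-0.32, -3.47, 0.06]
   [0.15, -0.69, 0.01]
   [0.36, -1.36, 0.03]
   [0.64, -2.01, 0.04]
   [0.98, -2.62, 0.05]
   [1.39, -3.2, 0.06]
```

>>> {"fn": "apply_moves", "kwargs": {"targets": [{"x": -0.5,"y": -0.5,"z": -0.05,"ax": 0,"ay": 0,"az": 0},{"x": -0.95,"y": -1.04,"z": -0.1,"ax": 0,"ay": 0,"az": 0},{"x": -1.34,"y": -1.62,"z": -0.1,"ax": 0,"ay": 0,"az": 0},{"x": -1.68,"y": -2.24,"z": -0.08,"ax": 0,"ay": 0,"az": 0},{"x": -1.95,"y": -2.9,"z": -0.06,"ax": 0,"ay": 0,"az": 0}]}}

```text
time_s: 12.5
ee_pos: [0.5931, -0.04, 0.2655]
tool_rot: [0.514, 0.858, 0.0, -0.002]
force: [2.2, 1.8, -5.3]
gripper_width: 0.0165
```

```bash
python3 wind.py 2.8 .12 | head -2
```

```text
meas th 2.798 r 0.0705 z 0.2655 w 0.0165
push 2.8 out -0.4 fz -5.3
```

>>> {"fn": "apply_moves", "kwargs": {"targets": [{"x": -0.2,"y": -0.67,"z": 0.01,"ax": 0,"ay": 0,"az": 0},{"x": -0.34,"y": -1.37,"z": 0.03,"ax": 0,"ay": 0,"az": 0},{"x": -0.4,"y": -2.07,"z": 0.04,"ax": 0,"ay": 0,"az": 0},{"x": -0.4,"y": -2.77,"z": 0.05,"ax": 0,"ay": 0,"az": 0},{"x": -0.32,"y": -3.47,"z": 0.06,"ax": 0,"ay": 0,"az": 0}]}}

```text
time_s: 13.0
ee_pos: [0.5637, -0.0585, 0.2649]
tool_rot: [0.514, 0.858, 0.0, -0.002]
force: [1.3, 6.2, -9.2]
gripper_width: 0.0166
```

```bash
python3 wind.py 3.3 .12 | head -2; python3 wind.py 3.8 .1|tail -5
```

```text
meas th 3.299 r 0.0698 z 0.2649 w 0.0166
push 3.2 out 5.5 fz -9.2
   [0.46, -0.54, 0.01]
   [0.97, -1.02, 0.03]
   [1.52, -1.46, 0.04]
   [2.12, -1.83, 0.05]
   [2.75, -2.15, 0.06]
```

>>> {"fn": "apply_moves", "kwargs": {"targets": [{"x": 0.15,"y": -0.69,"z": 0.05,"ax": 0,"ay": 0,"az": 0},{"x": 0.38,"y": -1.35,"z": 0.09,"ax": 0,"ay": 0,"az": 0},{"x": 0.67,"y": -1.99,"z": 0.1,"ax": 0,"ay": 0,"az": 0},{"x": 1.02,"y": -2.6,"z": 0.11,"ax": 0,"ay": 0,"az": 0},{"x": 1.43,"y": -3.18,"z": 0.12,"ax": 0,"ay": 0,"az": 0}]}}

```text
time_s: 13.5
ee_pos: [0.5293, -0.0605, 0.2642]
tool_rot: [0.514, 0.858, 0.001, -0.001]
force: [4.4, 7.6, -6.1]
gripper_width: 0.0164
```

```bash
python3 wind.py 3.8 .12 | head -2
```

```text
meas th 3.801 r 0.069 z 0.2642 w 0.0164
push 3.1 out 8.3 fz -6.1
```

>>> {"fn": "apply_moves", "kwargs": {"targets": [{"x": 0.46,"y": -0.54,"z": 0.01,"ax": 0,"ay": 0,"az": 0},{"x": 0.97,"y": -1.02,"z": 0.03,"ax": 0,"ay": 0,"az": 0},{"x": 1.52,"y": -1.46,"z": 0.04,"ax": 0,"ay": 0,"az": 0},{"x": 2.12,"y": -1.83,"z": 0.05,"ax": 0,"ay": 0,"az": 0},{"x": 2.75,"y": -2.15,"z": 0.06,"ax": 0,"ay": 0,"az": 0}]}}

```text
time_s: 14.0
ee_pos: [0.498, -0.046, 0.2637]
tool_rot: [0.514, 0.858, 0.001, -0.001]
force: [11.8, 9.1, -12.5]
gripper_width: 0.0166
```

```bash
python3 wind.py 4.3 .12 | head -2; for t in 4.3 4.8 5.3 5.8; do echo $t; python3 wind.py $t .1|tail -5;done
```

```text
meas th 4.307 r 0.0686 z 0.2637 w 0.0166
push 3.5 out 14.5 fz -12.5
4.3
   [0.66, -0.25, 0.01]
   [1.34, -0.43, 0.03]
   [2.03, -0.55, 0.04]
   [2.74, -0.59, 0.05]
   [3.44, -0.56, 0.06]
4.8
   [0.7, 0.1, 0.01]
   [1.38, 0.26, 0.03]
   [2.05, 0.5, 0.04]
   [2.69, 0.79, 0.05]
   [3.29, 1.16, 0.06]
5.3
   [0.57, 0.42, 0.01]
   [1.09, 0.89, 0.03]
   [1.56, 1.42, 0.04]
   [1.98, 1.99, 0.05]
   [2.33, 2.59, 0.06]
5.8
   [0.3, 0.64, 0.01]
   [0.53, 1.31, 0.03]
   [0.69, 1.99, 0.04]
   [0.78, 2.69, 0.05]
   [0.81, 3.39, 0.06]
```

Fitting a circle to the measured path puts the real axis at ≈ (0.5427, 0.0087). I'll re-centre with the next rows.

>>> {"fn": "apply_moves", "kwargs": {"targets": [{"x": 0.62,"y": -0.18,"z": 0.06,"ax": 0,"ay": 0,"az": 0},{"x": 1.28,"y": -0.31,"z": 0.12,"ax": 0,"ay": 0,"az": 0},{"x": 1.96,"y": -0.42,"z": 0.17,"ax": 0,"ay": 0,"az": 0},{"x": 2.67,"y": -0.46,"z": 0.2,"ax": 0,"ay": 0,"az": 0},{"x": 3.37,"y": -0.43,"z": 0.21,"ax": 0,"ay": 0,"az": 0}]}}

```text
time_s: 14.5
ee_pos: [0.4786, -0.0201, 0.2627]
tool_rot: [0.515, 0.857, 0.001, 0.001]
force: [5.2, -3.1, 9.0]
gripper_width: 0.0166
```

```bash
echo 'AX=np.array([.5427,.0087])' >> h.py; python3 wind.py 4.8 .12 | head -2
```

```text
meas th 4.779 r 0.0703 z 0.2627 w 0.0166
push 5.0 out 3.5 fz 9.0
```

>>> {"fn": "apply_moves", "kwargs": {"targets": [{"x": 0.7,"y": 0.1,"z": 0.01,"ax": 0,"ay": 0,"az": 0},{"x": 1.38,"y": 0.26,"z": 0.03,"ax": 0,"ay": 0,"az": 0},{"x": 2.05,"y": 0.5,"z": 0.04,"ax": 0,"ay": 0,"az": 0},{"x": 2.69,"y": 0.79,"z": 0.05,"ax": 0,"ay": 0,"az": 0},{"x": 3.29,"y": 1.16,"z": 0.06,"ax": 0,"ay": 0,"az": 0}]}}

```text
time_s: 15.0
ee_pos: [0.4728, 0.0138, 0.2621]
tool_rot: [0.515, 0.857, 0.0, 0.0]
force: [-1.4, -6.8, 12.3]
gripper_width: 0.0167
```

```bash
python3 wind.py 5.3 .12 | head -2
```

```text
meas th 5.274 r 0.0701 z 0.2621 w 0.0167
push 6.9 out -0.9 fz 12.3
```

```bash
for t in 5.3 5.6 ; do echo $t; python3 wind.py $t .06|tail -5;done;for t in 5.6 5.8 6.0 ; do echo $t; python3 wind.py $t .04|tail -5;done
```

```text
5.3
   [0.34, 0.24, 0.01]
   [0.67, 0.51, 0.02]
   [0.99, 0.79, 0.02]
   [1.28, 1.1, 0.03]
   [1.56, 1.42, 0.04]
5.6
   [0.26, 0.34, 0.01]
   [0.49, 0.69, 0.02]
   [0.71, 1.05, 0.02]
   [0.9, 1.43, 0.03]
   [1.07, 1.81, 0.04]
5.6
   [0.17, 0.22, 0.01]
   [0.34, 0.45, 0.01]
   [0.49, 0.69, 0.02]
   [0.64, 0.93, 0.02]
   [0.78, 1.17, 0.03]
5.8
   [0.13, 0.25, 0.01]
   [0.24, 0.51, 0.01]
   [0.35, 0.77, 0.02]
   [0.44, 1.04, 0.02]
   [0.53, 1.31, 0.03]
6.0
   [0.07, 0.27, 0.01]
   [0.14, 0.55, 0.01]
   [0.19, 0.82, 0.02]
   [0.23, 1.1, 0.02]
   [0.26, 1.38, 0.03]
```

>>> {"fn": "apply_moves", "kwargs": {"targets": [{"x": 0.34,"y": 0.24,"z": -0.05,"ax": 0,"ay": 0,"az": 0},{"x": 0.67,"y": 0.51,"z": -0.08,"ax": 0,"ay": 0,"az": 0},{"x": 0.99,"y": 0.79,"z": -0.08,"ax": 0,"ay": 0,"az": 0},{"x": 1.28,"y": 1.1,"z": -0.07,"ax": 0,"ay": 0,"az": 0},{"x": 1.56,"y": 1.42,"z": -0.06,"ax": 0,"ay": 0,"az": 0}]}}

```text
time_s: 15.5
ee_pos: [0.4774, 0.0341, 0.262]
tool_rot: [0.515, 0.857, -0.001, -0.001]
force: [-3.7, -8.9, -0.3]
gripper_width: 0.0164
```

```bash
python3 wind.py 5.6 .12 | head -2
```

```text
meas th 5.572 r 0.07 z 0.262 w 0.0164
push 9.7 out -0.2 fz -0.3
```

>>> {"fn": "apply_moves", "kwargs": {"targets": [{"x": 0.17,"y": 0.22,"z": 0.01,"ax": 0,"ay": 0,"az": 0},{"x": 0.34,"y": 0.45,"z": 0.01,"ax": 0,"ay": 0,"az": 0},{"x": 0.49,"y": 0.69,"z": 0.02,"ax": 0,"ay": 0,"az": 0},{"x": 0.64,"y": 0.93,"z": 0.02,"ax": 0,"ay": 0,"az": 0},{"x": 0.78,"y": 1.17,"z": 0.03,"ax": 0,"ay": 0,"az": 0}]}}

```text
time_s: 16.0
ee_pos: [0.4838, 0.0464, 0.2617]
tool_rot: [0.515, 0.857, -0.001, -0.001]
force: [-5.8, -8.4, 2.6]
gripper_width: 0.0165
```

```bash
python3 wind.py 5.8 .12 | head -2
```

```text
meas th 5.77 r 0.07 z 0.2617 w 0.0165
push 10.2 out -0.4 fz 2.6
```

>>> {"fn": "apply_moves", "kwargs": {"targets": [{"x": 0.13,"y": 0.25,"z": 0.01,"ax": 0,"ay": 0,"az": 0},{"x": 0.24,"y": 0.51,"z": 0.01,"ax": 0,"ay": 0,"az": 0},{"x": 0.35,"y": 0.77,"z": 0.02,"ax": 0,"ay": 0,"az": 0},{"x": 0.44,"y": 1.04,"z": 0.02,"ax": 0,"ay": 0,"az": 0}]}}

```text
time_s: 16.4
ee_pos: [0.4906, 0.0553, 0.2615]
tool_rot: [0.515, 0.857, -0.001, -0.002]
force: [-8.6, -7.4, 4.5]
gripper_width: 0.0169
```

```bash
python3 wind.py 5.96 .12 | head -2; python3 wind.py 5.96 .04
```

```text
meas th 5.931 r 0.0699 z 0.2615 w 0.0169
push 11.3 out -1.5 fz 4.5
meas th 5.931 r 0.0699 z 0.2615 w 0.0169
push 11.3 out -1.5 fz 4.5
0.04
   [0.08, 0.27, 0.01]
   [0.16, 0.54, 0.01]
   [0.22, 0.82, 0.02]
   [0.27, 1.09, 0.02]
   [0.31, 1.37, 0.03]
```

>>> {"fn": "apply_moves", "kwargs": {"targets": [{"x": 0.1,"y": 0.27,"z": -0.02,"ax": 0,"ay": 0,"az": 0},{"x": 0.18,"y": 0.54,"z": -0.04,"ax": 0,"ay": 0,"az": 0},{"x": 0.25,"y": 0.82,"z": -0.04,"ax": 0,"ay": 0,"az": 0},{"x": 0.3,"y": 1.09,"z": -0.04,"ax": 0,"ay": 0,"az": 0}]}}

```text
time_s: 16.8
ee_pos: [0.4985, 0.0629, 0.2615]
tool_rot: [0.515, 0.857, -0.001, -0.002]
force: [-8.8, -8.3, -3.4]
gripper_width: 0.0167
```

```bash
python3 wind.py 6.12 .12 | head -2; python3 wind.py 6.12 .02
```

```text
meas th 6.088 r 0.07 z 0.2615 w 0.0167
push 12.0 out 0.9 fz -3.4
meas th 6.088 r 0.07 z 0.2615 w 0.0167
push 12.0 out 0.9 fz -3.4
0.02
   [0.02, 0.14, 0.0]
   [0.04, 0.28, 0.01]
   [0.06, 0.42, 0.01]
   [0.07, 0.56, 0.01]
   [0.08, 0.7, 0.01]
```

>>> {"fn": "apply_moves", "kwargs": {"targets": [{"x": 0.03,"y": 0.2,"z": 0.01,"ax": 0,"ay": 0,"az": 0},{"x": 0.06,"y": 0.4,"z": 0.02,"ax": 0,"ay": 0,"az": 0},{"x": 0.08,"y": 0.6,"z": 0.03,"ax": 0,"ay": 0,"az": 0}]}}

```text
time_s: 17.1
ee_pos: [0.5033, 0.0665, 0.2613]
tool_rot: [0.515, 0.857, -0.001, -0.002]
force: [-10.0, -7.9, 1.0]
gripper_width: 0.0171
```

```bash
python3 wind.py 6.2 .12 | head -2
```

```text
meas th 6.174 r 0.07 z 0.2613 w 0.0171
push 12.7 out 0.9 fz 1.0
```

The push while moving is 12.7 N, mid-range for firmly clamped. I'll ease off the elastic push, open and rise straight up.

>>> {"fn": "apply_moves", "kwargs": {"targets": [{"x": 0,"y": -0.15,"z": 0,"ax": 0,"ay": 0,"az": 0},{"x": 0,"y": -0.25,"z": 0,"ax": 0,"ay": 0,"az": 0},{"x": 0,"y": -0.25,"z": 0,"ax": 0,"ay": 0,"az": 0}]}}

```text
time_s: 17.4
ee_pos: [0.5026, 0.0663, 0.2614]
tool_rot: [0.515, 0.857, 0.0, -0.001]
force: [1.7, -5.3, -4.3]
gripper_width: 0.0167
```

>>> {"fn": "apply_moves", "kwargs": {"targets": [{"x": 0,"y": 0,"z": 0,"ax": 0,"ay": 0,"az": 0},{"x": 0,"y": 0,"z": 0,"ax": 0,"ay": 0,"az": 0},{"x": 0,"y": 0,"z": 0,"ax": 0,"ay": 0,"az": 0},{"x": 0,"y": 0,"z": 0,"ax": 0,"ay": 0,"az": 0}], "hand": 0.5}}

```text
time_s: 17.8
ee_pos: [0.5026, 0.0672, 0.2613]
tool_rot: [0.514, 0.858, 0.0, -0.001]
force: [-0.4, 0.3, -0.9]
gripper_width: 0.0429
```

>>> {"fn": "apply_moves", "kwargs": {"targets": [{"x": 0,"y": 0,"z": -2,"ax": 0,"ay": 0,"az": 0},{"x": 0,"y": 0,"z": -5,"ax": 0,"ay": 0,"az": 0},{"x": 0,"y": 0,"z": -9,"ax": 0,"ay": 0,"az": 0},{"x": 0,"y": 0,"z": -13,"ax": 0,"ay": 0,"az": 0},{"x": 0,"y": 0,"z": -13,"ax": 0,"ay": 0,"az": 0}]}}

```text
time_s: 18.3
ee_pos: [0.5038, 0.0664, 0.3953]
tool_rot: [0.514, 0.858, 0.002, 0.001]
force: [-0.6, 0.2, -0.7]
gripper_width: 0.0423
```

>>> {"fn": "apply_moves", "kwargs": {"targets": [{"x": 4,"y": -2,"z": 0,"ax": 0,"ay": 0,"az": 0},{"x": 8,"y": -4,"z": 0,"ax": 0,"ay": 0,"az": 0},{"x": 12,"y": -6,"z": 0,"ax": 0,"ay": 0,"az": 0},{"x": 16,"y": -8,"z": 0,"ax": 0,"ay": 0,"az": 0},{"x": 20,"y": -10,"z": 0,"ax": 0,"ay": 0,"az": 0}]}}

```text
time_s: 18.8
ee_pos: [0.3191, 0.1967, 0.3917]
tool_rot: [0.514, 0.858, 0.0, -0.002]
force: [0.0, 2.3, 0.3]
gripper_width: 0.0428
```

```bash
python3 look.py 9
```

```text
[0.3191 0.1967 0.3917] [0.  2.3 0.3] inward of hinge -0.2012384560769766
top 63 [np.int64(201), np.int64(309), np.int64(185), np.int64(256)] 293.6031746031746 245.26984126984127
 expect vertical handle 12/64mm at [304.7 251.2] [304.1 246.9]
side 53 [np.int64(275), np.int64(282), np.int64(186), np.int64(209)] 278.47169811320754 196.67924528301887
 expect vertical handle 12/64mm at [279.9 203.9] [279.5 183. ]
```

View pics/c9.png

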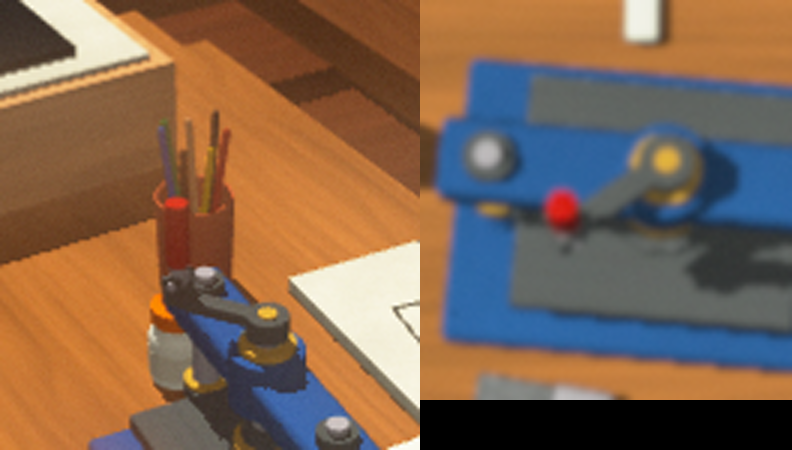

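```bash
python3 - <<'E'
from h import *
c={n:manip.capture(n) for n in('top','side')}
H=np.array([.5033,.0669,.217]); P={}
for n,k in c.items():
    h=cv2.cvtColor(k['frame'],cv2.COLOR_RGB2HSV);m=((h[...,0]<6)|(h[...,0]>174))&(h[...,1]>150)&(h[...,2]>80);m[:,350:]=0;m[:,:270]=0;m[300:]=0
    v,u=np.nonzero(m);print(n,len(u),u.min(),u.max(),v.min(),v.max(),u.mean().round(1),v.mean().round(1),[proj(k,H+[0,0,z]).round(1).tolist() for z in(.012,.038,.064)]);P[n]=(u,v)
tp=(P['top'][0].mean(),P['top'][1].mean()); u,v=P['side']; i=v<v.min()+3
print('tip top-end',tri(c['top'],tp,c['side'],(u[i].mean(),v.min()+2)))
i=v>v.max()-3;print('low end side px',u[i].mean(),v.max())
E
```

```text
top 55 301 309 249 256 305.2 252.6 [[305.8, 254.0], [305.6, 251.9], [305.3, 249.8]]
side 65 275 282 186 209 278.5 197.3 [[278.6, 208.2], [278.4, 197.9], [278.1, 187.4]]
tip top-end (array([0.49995432, 0.06593051, 0.28043396]), [np.float64(0.002945774491913612), np.float64(0.002945774491913627)])
low end side px 278.4166666666667 209
```

The upright check agrees in both views, within calibration, and nothing leans inward. Now handing in.

```bash
python3 -c "
from plant import manip
print(manip.job_done())"
```

```text
the job is handed in; nothing more can be done
None
```

The press is clamped with the handle standing, and I handed the job in at about 19 s, with the robot clear of everything. One slip in the order may count against it, described first below.

- **Slip in the order:** at about 65° of fold, joint 6 reached its range limit. The hand drifted sideways and dragged the crank about 0.43 rad clockwise before the handle was fully upright. A brief 27 N force showed on the wrist during that move. I did not turn the crank back.
- **Fold:** I lifted the handle with the gripper to about 65°. I then pushed it onto its stop with closed fingers, until the push climbed to about 15 N with almost no further movement.
- **Winding:** I gripped the sleeve from above and wound about 6.2 rad clockwise. The push ran at about 2–3.5 N while turning freely and started to climb around 4.7 rad. It reached 12.7 N while moving, inside the 11–15 N clamped range, and the highest reading was well under the 19 N crush limit. I eased off, opened and rose straight up.
- **Last checks:** the handle stands upright in the side view, to within a pixel of the prediction. In the top view its end is about 3 pixels off, on the outward side, with about 3 mm mismatch between the two views. I took that as calibration error.
- **Not checked:** I did not compare before and after pictures of the other desk items. I felt no contact with them and saw nothing displaced near the press.

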